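# Seat a bread divider on its locating studs

### The job

Fit the stainless bread divider back on the white glass bread deck: bring its foot down between the two loaves, feel and nudge it until both of its holes drop over the two brass studs and the foot lies flat on the glass, then let go and stand clear. The studs are clamped a little off their marks, so find them by touch and never bear down hard on the glass or the studs. Leave the loaves and the price ticket where they are.

Things in the scene. Friction and masses are not known exactly. Their poses are not given: they have to be found in the camera images.
- divider: Loose stainless fence, 0.5 to 0.85 kg, standing on the counter beside the deck. Origin: centre of the underside of its foot; x along foot and rail, z up. Foot: flat strip 200 (x) by 60 (y) by 5 mm with a through hole near each end. Five upright 8 mm bars (x = -52, -26, 0, 26, 52 mm) carry the rail.
- rail (a point): Middle of the divider's square-edged rail, 75 mm above the underside of the foot; axes as the divider's. The rail is 130 mm long (x), 12 mm wide (y) and 14 mm tall, its top 82 mm above the underside of the foot: pinch it across y from above, anywhere along it.
- hole_round (a point): Centre of the divider's round hole (13 mm diameter) at the underside of the foot, 80 mm from the divider's origin towards its -x end.
- hole_slot (a point): Centre of the divider's slot (22 mm along x by 13 mm along y) at the underside of the foot, 80 mm from the divider's origin towards its +x end.
- deck: Fixed bread deck: white glass 280 (x) by 420 mm (y) in a steel frame, origin on the counter under its centre, glass surface 22 mm above the counter. At each side a wire rack 6 mm high (|y| from 82 to 198 mm) bears a loaf; the divider goes on the clear strip between, along x through the centre. Glass and studs bear 40 N at most.
- mark_a (a point): Thin grey cross on the glass, deck x = -80 mm, y = 0: where one brass stud should stand. Both studs are on one rigid bar clamped beneath the glass, exactly 160 mm apart. The bar's middle is up to 7 mm off the deck's centre in deck x, the same in y, and the bar is turned up to 0.05 rad: a stud is up to 7 mm off its mark in x and 11 mm in y.
- mark_b (a point): Cross for the other stud, deck x = +80 mm, y = 0. Each stud is a fixed upright brass pin of 10 mm diameter, 10 mm tall above the glass, its top 2 mm tapering to 7 mm diameter, with a thin black washer of 30 mm diameter lying round it on the glass. Either stud may take either of the divider's holes.
- white_loaf: Pale loaf 200 x 90 x 85 mm lying along deck x on the rack on the deck's +y side. Origin: centre of its underside. Leave it alone.
- rye_loaf: Dark rye loaf of the same size on the rack on the deck's -y side. Origin: centre of its underside. Leave it alone.
- ticket: Yellow and red price ticket 100 mm wide and 75 mm tall on a small dark foot, standing on the counter beyond the deck. Leave it alone.
There are look-alikes about, which are no part of the job. Of the things shaped like the divider, the stainless one is meant.

How it is judged (in metres and radians):
At the end, for the whole second after the job is handed in: The divider is at rest and upright (within 0.04 rad) with its foot flat on the glass: both hole centres within 2.5 mm of the glass surface and each within 17 mm of a mark, one at either mark, which is so only with a stud through each hole (((horizontal distance between hole_round and mark_a below 0.017 m and horizontal distance between hole_slot and mark_b below 0.017 m) or (horizontal distance between hole_round and mark_b below 0.017 m and horizontal distance between hole_slot and mark_a below 0.017 m)) and z of each of hole_round, hole_slot in the frame of deck below 0.0245 m and angle between divider's own z axis and vertical below 0.04 rad and linear speed of divider below 0.02 m/s); the robot touches nothing.
It fails at once if the divider is pressed or dropped on the glass or the studs with more than 40 N (contact force between divider and deck above 40 N).
It fails at once if the robot itself presses on the deck with more than 40 N (contact force between any of the fingers, the arm and deck above 40 N).
It fails at once if a loaf or the price ticket is moved by more than 20 mm (distance of any of white_loaf, rye_loaf, ticket from where it was at the start of the episode above 0.02 m).
It also fails if it takes over 72 s, if anything falls off the work surface, if the arm or the gripper's body presses on something with over 40 N, if the wrist force passes 120 N, or if a joint passes its speed limit or range.

### The arm

A 6-joint arm with a two-finger parallel gripper is mounted at the origin on the work surface. World frame = base frame: x ahead of the robot, y to its left, z up, the work surface at z = 0. Lengths are in mm, angles in rad, forces in N, time in s.
With the tool pointing down it reaches from about 350 to 875 mm from the base axis. Payload 4.2 kg.
Tool frame: the origin (TCP) lies midway between the tips of the shut fingers; the grasp point (between the pads) lies 19 mm behind it (arm.hold_point_z is the z of the grasp point in the tool frame, in mm); z points along the fingers, y is the direction in which the jaws open and shut (so a half turn about z gives the same grasp; the last joint's range is limited). The gripper opens to 85 mm and grips with 20 to 120 N. Pads are 22 mm wide; open, the fingers measure 114 mm over their backs; the gripper's body (76 mm by 85 mm) begins 54 mm behind the grasp point. The pads swing forward as they close: fully open they stand 13 mm farther back than shut.
Start: joints at [1.395, 0.385, 0.008, 0, -1.194, -0.259], TCP at [263.235, 566.839, 231.312] pointing down, gripper open.
Joint ranges: [-3.14, 3.14], [-1.21, 2.06], [-1.07, 1.41], [-3.16, 2.05], [-2.99, -0.16], [-3.1, 3.1]. Speed limits (rad/s): [2.79, 2.79, 3.14, 3.14, 3.14, 3.14].

### API

Orientations are given as a unit quaternion [x, y, z, w].
In Python, from bench import sensors, optics, workorder, arm gives the robot as it stands. The module is installed in compiled form; this text tells all that it offers.
- The arm moves only by the tool servo_tool, never from a script. Its argument "deltas" is one flat list of numbers, 7 for each row, row after row: the turn, a rotation vector about the tool's x, y, z in rad, then the shift along the tool's x, y, z in m, then the finger opening in m, from 0 to 0.0854. A call has 1 to 20 rows; each row shifts and turns the commanded pose from where the row before left it, along the tool's axes as they then stand; what a row does not reach is not made up. A row lasts 1/12 s, in which the tool goes at most 41.7 mm and 7.16 degrees, less where a joint would pass 70% of its speed; a pose out of reach is approached as far as the arm can. A call is refused whole if a number of a shift passes 0.0417 or a number of a turn 0.125, either way. A call with a gripper value outside its range is refused whole. The fingers move at their own pace and stop on an object; the grip force is fixed at half the most. Time passes only in rows, so rows that do not move let the fingers close. It gives the time, the measured TCP pose, the force and the opening at its end, in the units of the state.
- sensors.read_state(): the state, without advancing time (a new reading comes with each control period).
- optics.get_image(name): name is "scene" or "top" or "wrist"; returns a dict with "img" (384x512x3 uint8, red, green, blue), "fov_y" (degrees; the focal length in pixels is half the picture's height over the tangent of half this angle, whatever the lens; pixels are square), "cx", "cy" (the principal point, pixels), "R" (3x3) and "t" (3): a world point X has camera coordinates R X + t. Camera axes: x right, y down, z forward; pixel columns grow to the right and rows downward; lengths in mm; the calibration is good to about 2 mm. A picture is of the moment at which its call begins. There is no depth.
- workorder.job_done(): hands the job in, once; it reports no verdict.
The state is a dict: "clock": time; "joints": joint angles; "joint_vel": joint speeds; "joint_efforts": joint torques, N m; "position": TCP position; "ee_rot": TCP orientation; "contact_force": force on the tool from outside, world axes, zero at the start; "wrist_torque": the same for the moment, N m; "gripper_width": finger opening in mm.
Only numpy, scipy, OpenCV 4.12 (cv2) and the standard library are available. Lean on these libraries where they do the work, as an engineer would, in place of code of your own. Each camera call takes 0.05 s, during which the arm holds its last target. There are 200 camera calls.

## Working session

There is one attempt and no reset: what is moved stays moved. The work goes in short steps, Python scripts to look and compute and a tool call to move; the robot and the scene stay as the last step left them, time stands still between calls to the robot, and variables do not carry over. Pictures are saved under pics/ and viewed, about 8 in all and at most 12, crops included, and the job is handed in when it is done.

Besides the shell and the picture viewer there is one more tool, called after "Call:" as a command line: name --argument value ..., lists and objects as JSON in quotes. servo_tool: Moves the arm, as the interface text tells. Its arguments: {"type":"object","properties":{"deltas":{"type":"array","items":{"type":"number"}}},"required":["deltas"]}

```bash
mkdir -p pics; cat > h.py <<'E'
import numpy as np, cv2
from bench import sensors, optics, workorder, arm
from scipy.spatial.transform import Rotation as Rn
def save(d,name): cv2.imwrite('pics/'+name+'.png', cv2.cvtColor(d['img'],cv2.COLOR_RGB2BGR))
def ray(d,u,v,z):
    f=d['img'].shape[0]/2/np.tan(np.radians(d['fov_y'])/2)
    R=np.array(d['R']);t=np.array(d['t']);c=-R.T@t
    r=R.T@np.array([(u-d['cx'])/f,(v-d['cy'])/f,1.]); return c+r*(z-c[2])/r[2]
def proj(d,X):
    f=d['img'].shape[0]/2/np.tan(np.radians(d['fov_y'])/2)
    p=np.array(d['R'])@np.array(X,float)+np.array(d['t']); return f*p[:2]/p[2]+[d['cx'],d['cy']]
E
python3 - <<'E'
from h import *
import pickle
D={n:optics.get_image(n) for n in('scene','top','wrist')}
pickle.dump(D,open('d0.pkl','wb'))
im=np.hstack([cv2.resize(D[n]['img'],(400,300)) for n in('scene','wrist')])
save(D['top'],'top0'); save({'img':im},'sw0')
s=sensors.read_state(); print(s['position'],s['ee_rot'],s['clock'],s['gripper_width'],arm.hold_point_z,s['contact_force'])
for n in D: print(n,D[n]['fov_y'],-np.array(D[n]['R']).T@np.array(D[n]['t']))
E
```

```text
[263.08536439 566.44618047 230.44238195] [ 9.76448287e-01 -2.15749854e-01 -1.06733017e-04  8.55900380e-04] 0.15 85.20404177497373 -18.700000000000003 [ 0.20666677  0.05042359 -0.6139123 ]
scene 46.26543789143322 [1237.01502339  623.63923152  707.70367417]
top 45.81522662647837 [ 273.82816527   68.57605211 1398.65038702]
wrist 64.61850656205415 [329.16970528 536.07137812 373.16966542]
```

View pics/top0.png

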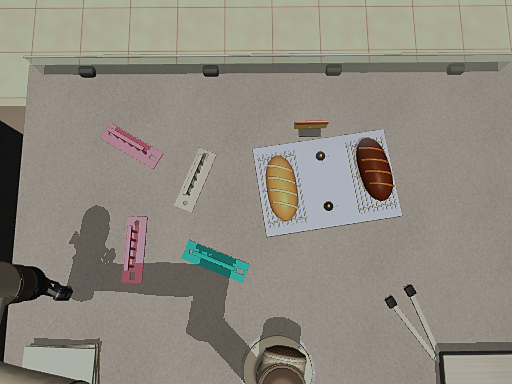

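View pics/sw0.png

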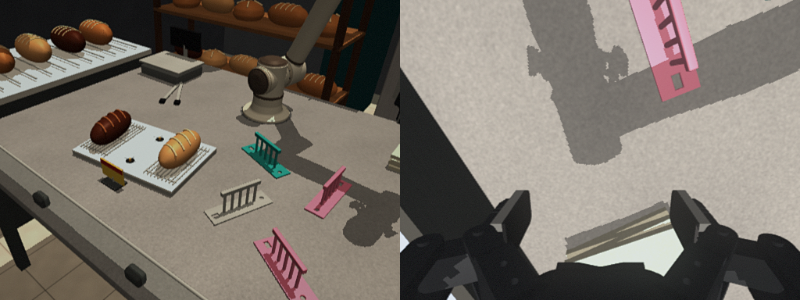

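Candidates in the top view: pink (130,145), pink (135,250), teal (215,262) and grey-white (195,180). Only the last is a bare metal colour, so it should be the stainless one. I'll confirm it in an enlarged crop, with the deck beside it.

```bash
python3 - <<'E'
from h import *
import pickle
D=pickle.load(open('d0.pkl','rb'));im=D['top']['img']
a=cv2.resize(im[140:220,165:225],(400,533),interpolation=cv2.INTER_CUBIC)
b=cv2.resize(im[140:220,295:355],(400,533),interpolation=cv2.INTER_CUBIC)
save({'img':np.hstack([a,b])},'crop0')
# scene crop too
hsv=cv2.cvtColor(im,cv2.COLOR_RGB2HSV)
print(im[190,185],im[170,200],im[200,310],im[100,200],im[155,330])
E
```

```text
[175 176 163] [187 183 170] [172 177 187] [155 146 136] [172 177 187]
```

View pics/crop0.png

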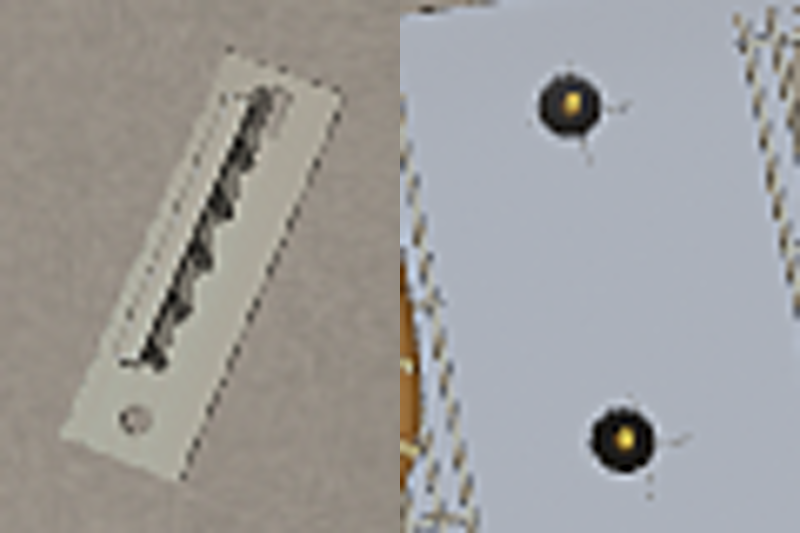

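The crop confirms the plain metallic-grey one at top (195,180): round hole towards the robot at about (185,203), slot at the far end. The studs show as brass dots in black washers at about (320.5,155.6) and (328.4,206), with the crosses just off them.

```bash
python3 - <<'E'
from h import *
import pickle
D=pickle.load(open('d0.pkl','rb'));d=D['top'];im=d['img'].astype(int)
def g(u,v,z,x0): return ray(d,x0+(u+.5)/6.667-.5,140+(v+.5)/6.667-.5,z)
c=[g(u,v,5,165) for u,v in((230,48),(343,95),(182,480),(62,435))]
print('corners',np.round(c,1)); print('ctr',np.mean(c,0))
ax=(c[0]+c[1]-c[2]-c[3])/2; print('len',np.linalg.norm(ax),np.linalg.norm(c[0]-c[1]),'yaw',np.arctan2(ax[1],ax[0]))
print('hole',g(135,418,0,165))
# rail end visible 
g_=cv2.cvtColor(d['img'],cv2.COLOR_RGB2GRAY)
for (x,y) in((320,156),(328,206)):
    w=g_[y-10:y+11,x-10:x+11]; m=(w<110).astype(np.uint8)
    m=cv2.morphologyEx(m,cv2.MORPH_CLOSE,np.ones((3,3)));n,l,st,ce=cv2.connectedComponentsWithStats(m)
    k=1+np.argmax(st[1:,4]);cc=ce[k]+[x-10,y-10];P=ray(d,*cc,22);print('stud',P,st[k,4])
# deck mask
hsv=cv2.cvtColor(d['img'],cv2.COLOR_RGB2HSV)
m=((im[...,2]-im[...,0])>5)&(im.sum(2)>330);m=m.astype(np.uint8);m[:,:240]=0;m[:120]=0;m[250:]=0;m[:,410:]=0
m=cv2.morphologyEx(m,cv2.MORPH_CLOSE,np.ones((15,15)))
r=cv2.minAreaRect(np.argwhere(m)[:,::-1].astype(np.float32));b=[ray(d,*p,22) for p in cv2.boxPoints(r)]
print(np.round(b,1),np.mean(b,0))
e=[np.array(b[(i+1)%4]-b[i]) for i in range(4)];print([ (round(np.linalg.norm(x)),round(np.arctan2(x[1],x[0]),3)) for x in e])
# wrist cam in tool frame
s=sensors.read_state();w=D['wrist'];R=Rn.from_quat(s['ee_rot']).as_matrix()
print('tool axes\n',R.round(3));print('cam in tool',R.T@(-np.array(w['R']).T@w['t']-s['position']),'\n',(R.T@np.array(w['R']).T).round(3))
E
```

```text
corners [[673.7 236.9   5. ]
 [650.  183.    5. ]
 [466.6 256.7   5. ]
 [488.2 312.7   5. ]]
ctr [569.61849156 247.35726167   5.        ]
len 199.0149792211889 58.81321186737677 yaw -0.38518018162206347
hole [496.67081568 279.758793     0.        ]
stud [ 636.11815448 -143.57854258   22.        ] 65
stud [ 477.73522613 -161.89297345   22.        ] 69
[[ 661.8   67.9   22. ]
 [ 726.9 -361.4   22. ]
 [ 446.2 -385.3   22. ]
 [ 386.4   29.2   22. ]] [ 555.32419953 -162.41821004   22.        ]
[(434, np.float64(-1.42)), (282, np.float64(-3.057)), (419, np.float64(1.714)), (278, np.float64(0.14))]
tool axes
 [[ 0.907 -0.421 -0.001]
 [-0.421 -0.907 -0.002]
 [ 0.     0.002 -1.   ]]
cam in tool [ 7.27531522e+01 -5.16506515e-02 -1.42715880e+02] 
 [[-0.001 -0.958 -0.287]
 [ 1.    -0.001  0.   ]
 [-0.001 -0.287  0.958]]
```

Call:
servo_tool --deltas '[0, 0, -0.05, 0, 0, 0, 0.085, 0, 0, 0, 0.0289, 0.0129, 0.0036, 0.085, 0, 0, 0, 0.0289, 0.0129, 0.0036, 0.085, 0, 0, 0, 0.0289, 0.0129, 0.0036, 0.085, 0, 0, 0, 0.0289, 0.0129, 0.0036, 0.085, 0, 0, 0, 0.0289, 0.0129, 0.0036, 0.085, 0, 0, 0, 0.0289, 0.0129, 0.0036, 0.085, 0, 0, 0, 0.0289, 0.0129, 0.0036, 0.085, 0, 0, 0, 0.0289, 0.0129, 0.0036, 0.085, 0, 0, 0, 0.0289, 0.0129, 0.0036, 0.085, 0, 0, 0, 0.0289, 0.0129, 0.0036, 0.085, 0, 0, 0, 0.0289, 0.0129, 0.0036, 0.085, 0, 0, 0, 0.0289, 0.0129, 0.0036, 0.085, 0, 0, 0, 0.0289, 0.0129, 0.0036, 0.085, 0, 0, 0, 0.0289, 0.0129, 0.0036, 0.085, 0, 0, 0, 0, 0, 0, 0.085, 0, 0, 0, 0, 0, 0, 0.085]'

```text
clock: 1.57
position: [571.0, 245.9, 179.9]
ee_rot: [0.981, -0.193, -0.001, 0.001]
contact_force: [-0.5, 0.5, 0.1]
gripper_width: 85.2
```

```bash
python3 - <<'E'
from h import *
import pickle
d=optics.get_image('wrist');s=sensors.read_state();pickle.dump((d,s),open('d1.pkl','wb'))
print(s['position'],Rn.from_quat(s['ee_rot']).as_euler('ZYX'),s['clock'])
save(d,'w1')
print(proj(d,[569.6,247.4,82]),proj(d,[495.5,277.4,5]),proj(d,[643.7,217.3,5]))
E
```

```text
[570.45490907 246.95644335 180.26780103] [-3.86283116e-01  7.94908469e-04  3.14066947e+00] 1.6167
[255.2045837  194.04287108] [255.64886707 240.62289356] [255.02046289  94.5042443 ]
```

View pics/w1.png

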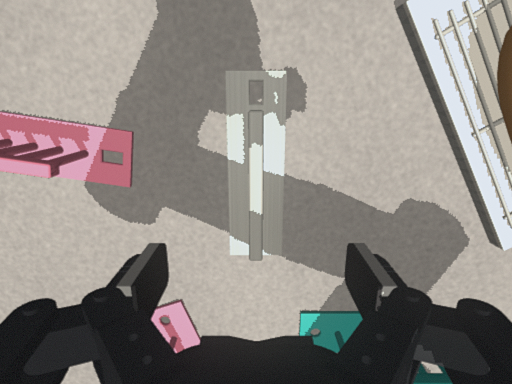

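The wrist view shows the stainless divider upright in the image: slot at (256,93), rail centred on column 256 over rows 109–260. The predicted positions agree to about 1 px, so I'm descending and gripping.

Call:
servo_tool --deltas '[0, 0, 0, 0, 0, 0.025, 0.085, 0, 0, 0, 0, 0, 0.025, 0.085, 0, 0, 0, 0, 0, 0.025, 0.085, 0, 0, 0, 0, 0, 0.025, 0.085, 0, 0, 0, 0, 0, 0.016, 0.085, 0, 0, 0, 0, 0, 0.008, 0.085, 0, 0, 0, 0, 0, 0, 0.085, 0, 0, 0, 0, 0, 0, 0.0, 0, 0, 0, 0, 0, 0, 0.0, 0, 0, 0, 0, 0, 0, 0.0, 0, 0, 0, 0, 0, 0, 0.0, 0, 0, 0, 0, 0, 0, 0.0, 0, 0, 0, 0, 0, 0, 0.0, 0, 0, 0, 0, 0, 0, 0.0, 0, 0, 0, 0, 0, 0, 0.0, 0, 0, 0, 0, 0, 0, 0.0]'

```text
clock: 2.95
position: [570.4, 247.0, 57.5]
ee_rot: [0.982, -0.191, -0.0, 0.0]
contact_force: [-1.5, -2.8, 5.3]
gripper_width: 10.7
```

Call:
servo_tool --deltas '[0, 0, 0, 0, 0, -0.01, 0, 0, 0, 0, 0, 0, -0.02, 0, 0, 0, 0, 0, 0, -0.03, 0, 0, 0, 0, 0, 0, -0.03, 0, 0, 0, 0, 0, 0, -0.03, 0, 0, 0, 0, 0, 0, -0.02, 0, 0, 0, 0, 0, 0, -0.02, 0, 0, 0, -0.1, 0, 0, 0, 0, 0, 0, -0.1, 0, 0, 0, 0, 0, 0, -0.1, 0, 0, 0, 0, 0, 0, -0.1, 0, 0, 0, 0, 0, 0, -0.1, 0, 0, 0, 0, 0, 0, 0, 0, 0, 0, 0, 0, 0, 0, 0, 0, 0, 0, 0]'

```text
schema error: expected a multiple of 7 numbers
```

```bash
python3 - <<'E'
from h import *
s=sensors.read_state();print(s['position'],Rn.from_quat(s['ee_rot']).as_euler('ZYX'),s['clock'],s['contact_force'],s['wrist_torque'],s['gripper_width'])
R=Rn.from_quat(s['ee_rot']).as_matrix();print(R.T@(np.array([556.9,-152.7,207])-s['position']))
E
```

```text
[570.35321087 247.03760021  57.49812771] [-3.85184110e-01  6.69910117e-05  3.14091937e+00] 2.95 [-1.54699692 -2.83888426  5.339104  ] [-0.77687668  0.50905042 -0.12857286] 10.661588027658407
[ 137.71581378  375.60388528 -149.25824507]
```

Call:
servo_tool --deltas '[0, 0, 0, 0, 0, -0.01, 0, 0, 0, 0, 0, 0, -0.02, 0, 0, 0, 0, 0, 0, -0.03, 0, 0, 0, 0, 0, 0, -0.03, 0, 0, 0, 0, 0, 0, -0.03, 0, 0, 0, 0, 0, 0, -0.02, 0, 0, 0, 0, 0, 0, -0.02, 0, 0, 0, -0.1, 0, 0, 0, 0, 0, 0, -0.1, 0, 0, 0, 0, 0, 0, -0.1, 0, 0, 0, 0, 0, 0, -0.1, 0, 0, 0, 0, 0, 0, -0.1, 0, 0, 0, 0, 0, 0, 0, 0, 0, 0, 0, 0, 0, 0, 0, 0, 0, 0, 0]'

```text
schema error: expected a multiple of 7 numbers
```

```bash
python3 - <<'E'
from h import *
s=sensors.read_state();print(s['position'],Rn.from_quat(s['ee_rot']).as_euler('ZYX'),s['clock'],s['contact_force'],s['wrist_torque'],s['gripper_width'])
R=Rn.from_quat(s['ee_rot']).as_matrix();print(R.T@(np.array([556.9,-152.7,217])-s['position']))
E
```

```text
[570.35321087 247.03760021  57.49812771] [-3.85184110e-01  6.69910117e-05  3.14091937e+00] 2.95 [-1.54699692 -2.83888426  5.339104  ] [-0.77687668  0.50905042 -0.12857286] 10.661588027658407
[ 137.71514387  375.61061809 -159.25824278]
```

Call:
servo_tool --deltas '[0, 0, 0, 0, 0, -0.01, 0, 0, 0, 0, 0, 0, -0.02, 0, 0, 0, 0, 0, 0, -0.03, 0, 0, 0, 0, 0, 0, -0.03, 0, 0, 0, 0, 0, 0, -0.03, 0, 0, 0, 0, 0, 0, -0.02, 0, 0, 0, 0, 0, 0, -0.02, 0, 0, 0, -0.1, 0, 0, 0, 0, 0, 0, -0.1, 0, 0, 0, 0, 0, 0, -0.1, 0, 0, 0, 0, 0, 0, -0.1, 0, 0, 0, 0, 0, 0, -0.1, 0, 0, 0, 0, 0, 0, 0, 0, 0, 0, 0, 0, 0, 0, 0, 0, 0, 0]'

```text
clock: 4.12
position: [569.4, 247.5, 214.9]
ee_rot: [0.998, 0.056, -0.002, 0.0]
contact_force: [0.6, -0.2, -7.8]
gripper_width: 10.8
```

```bash
python3 - <<'E'
from h import *
s=sensors.read_state();print(s['position'],Rn.from_quat(s['ee_rot']).as_euler('ZYX'),s['clock'],s['contact_force'],s['wrist_torque'],s['gripper_width'])
R=Rn.from_quat(s['ee_rot']).as_matrix();print(R.T@(np.array([556.9,-152.7,217])-s['position']))
E
```

```text
[569.38578584 247.47819516 214.90209955] [0.11242476 0.00371349 3.14092706] 4.1167 [ 0.56918168 -0.24801311 -7.83675303] [-0.01872979 -0.01953654 -0.02199926] 10.815492284849089
[-57.30958216 396.25227687  -1.6213539 ]
```

Call:
servo_tool --deltas '[0, 0, 0, -0.002, 0.014, 0, 0, 0, 0, 0, -0.004, 0.028, 0, 0, 0, 0, 0, -0.004, 0.028, 0, 0, 0, 0, 0, -0.004, 0.028, 0, 0, 0, 0, 0, -0.004, 0.028, 0, 0, 0, 0, 0, -0.004, 0.028, 0, 0, 0, 0, 0, -0.004, 0.028, 0, 0, 0, 0, 0, -0.004, 0.028, 0, 0, 0, 0, 0, -0.004, 0.028, 0, 0, 0, 0, 0, -0.004, 0.028, 0, 0, 0, 0, 0, -0.003, 0.02, 0, 0, 0, 0, 0, 0, 0, 0, 0, 0, 0, 0, 0, 0, 0, 0, 0, 0, 0, 0, 0, 0, 0]'

```text
clock: 5.28
position: [562.3, -41.2, 216.5]
ee_rot: [0.998, 0.057, -0.0, -0.0]
contact_force: [0.1, -0.4, -7.8]
gripper_width: 10.8
```

```bash
python3 - <<'E'
from h import *
import pickle
d=optics.get_image('wrist');s=sensors.read_state();pickle.dump((d,s),open('d2.pkl','wb'))
print(s['position'],Rn.from_quat(s['ee_rot']).as_euler('ZYX'),s['clock'],s['contact_force'],s['wrist_torque'])
save(d,'w2')
R=Rn.from_quat(s['ee_rot']).as_matrix()
for P in([636.1,-143.6,22],[477.7,-161.9,22]): print(proj(d,P))
# expected divider features in grasp
for p in([80,0,57],[100,30,57],[100,-30,57]): print(proj(d,R@np.array(p)+s['position']))
E
```

```text
[562.44622007 -40.79246973 216.63138631] [ 1.14596595e-01  3.31092240e-04 -3.14113550e+00] 5.3333 [-0.46046089  0.54639375 -7.98899685] [-0.01182753  0.02028702  0.05004905]
[358.94977996 110.92321612]
[346.56421177 245.44014353]
[255.74663887  87.95145476]
[305.33156481  52.91633126]
[206.02514886  53.09795587]
```

View pics/w2.png

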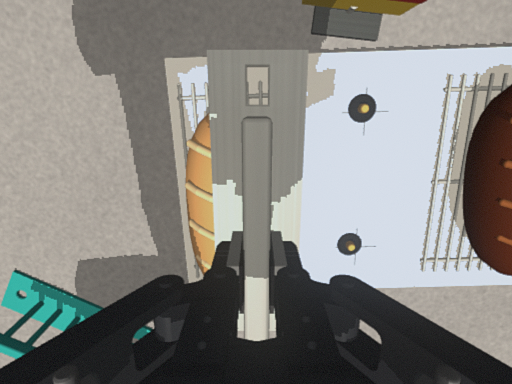

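The wrist view shows the divider held square, with its slot at (257,86) and foot end at row 50, columns 208–308. The studs are at (362,108) and (349,244), near their crosses. I'll measure the studs relative to the held foot in this same view.

```bash
python3 - <<'E'
from h import *
import pickle
d,s=pickle.load(open('d2.pkl','rb'));im=d['img'];g=cv2.cvtColor(im,cv2.COLOR_RGB2GRAY).astype(float)
R=Rn.from_quat(s['ee_rot']).as_matrix();T=np.array(s['position'])
pr=lambda p:proj(d,R@np.array(p,float)+T)
for p in([91,0,52],[69,0,52],[80,6.5,52],[80,-6.5,52],[100,30,52],[100,-30,52],[100,0,52]): print(p,pr(p).round(1))
print('col profile r70', [int(x) for x in g[70,200:216]],[int(x) for x in g[70,300:316]])
print('slot row80',[int(x) for x in g[80,240:276]]); print('slot col250',[int(x) for x in g[44:112,250]])
for (x,y) in((362,108),(349,244)):
    w=g[y-20:y+21,x-20:x+21];m=(w<90).astype(np.uint8)
    n,l,st,ce=cv2.connectedComponentsWithStats(m);k=1+np.argmax(st[1:,4]);
    c,_=cv2.findContours((l==k).astype(np.uint8),cv2.RETR_EXTERNAL,cv2.CHAIN_APPROX_NONE)
    e=cv2.fitEllipse(max(c,key=len));uv=np.array(e[0])+[x-20,y-20]
    hs=cv2.cvtColor(im,cv2.COLOR_RGB2HSV)[y-12:y+13,x-12:x+13];b=np.argwhere((hs[...,1]>110)&(hs[...,2]>90)).mean(0)[::-1]+[x-12,y-12]
    for du,dv in((0,0),(2,-2.)):
        P=ray(d,uv[0]-du,uv[1]-dv,22);Q=ray(d,b[0]-du,b[1]-dv,32)
        print(uv,e[1],'washer tool',(R.T@(P-T)).round(1),'brass',b,(R.T@(Q-T)).round(1),P.round(1))
E
```

```text
[91, 0, 52] [255.7  68.2]
[69, 0, 52] [255.8 106.4]
[80, 6.5, 52] [266.4  87.6]
[80, -6.5, 52] [245.   87.7]
[100, 30, 52] [306.6  51.6]
[100, -30, 52] [204.7  51.8]
[100, 0, 52] [255.7  51.7]
col profile r70 [219, 217, 218, 218, 218, 219, 218, 188, 135, 131, 135, 139, 137, 133, 134, 137] [140, 139, 135, 135, 140, 140, 142, 157, 179, 176, 176, 175, 175, 174, 173, 172]
slot row80 [137, 141, 140, 141, 135, 114, 118, 154, 178, 177, 175, 174, 174, 175, 175, 176, 175, 175, 176, 161, 152, 170, 175, 176, 174, 175, 179, 165, 115, 117, 138, 141, 143, 141, 139, 138]
slot col250 [109, 109, 110, 108, 108, 115, 142, 141, 138, 139, 137, 138, 139, 139, 139, 137, 140, 140, 140, 136, 123, 103, 103, 153, 179, 177, 175, 175, 174, 177, 174, 174, 175, 175, 175, 177, 175, 176, 176, 179, 177, 178, 179, 176, 176, 177, 176, 177, 179, 167, 124, 135, 131, 110, 133, 179, 179, 176, 177, 174, 154, 118, 128, 136, 135, 134, 136, 133]
[361.62476158 107.63804817] (24.724082946777344, 27.74465560913086) washer tool [ 64.9 113.2 194.6] brass [364.43103448 108.22413793] [ 64.5 112.8 184.6] [ 639.8 -145.7   22. ]
[361.62476158 107.63804817] (24.724082946777344, 27.74465560913086) washer tool [ 62.8 111.2 194.6] brass [364.43103448 108.22413793] [ 62.5 110.9 184.6] [ 637.5 -144.    22. ]
[348.91265297 243.48037148] (19.811845779418945, 22.470918655395508) washer tool [-95.3 113.4 194.6] brass [350.96969697 247.18181818] [-95.2 112.9 184.6] [ 480.6 -164.2   22. ]
[348.91265297 243.48037148] (19.811845779418945, 22.470918655395508) washer tool [-98.  111.1 194.6] brass [350.96969697 247.18181818] [-97.8 110.7 184.6] [ 477.7 -162.3   22. ]
```

Call:
servo_tool --deltas '[0, 0, 0, -0.003, 0.015, 0, 0, 0, 0, 0, -0.004, 0.027, 0, 0, 0, 0, 0, -0.004, 0.027, 0, 0, 0, 0, 0, -0.004, 0.027, 0, 0, 0, 0, 0, -0.0023, 0.0154, 0, 0, 0, 0, 0, 0, 0, 0, 0, 0, 0, 0, 0, 0, 0.015, 0, 0, 0, 0, 0, 0, 0.025, 0, 0, 0, 0, 0, 0, 0.025, 0, 0, 0, 0, 0, 0, 0.025, 0, 0, 0, 0, 0, 0, 0.015, 0, 0, 0, 0, 0, 0, 0.011, 0, 0, 0, 0, 0, 0, 0, 0, 0, 0, 0, 0, 0, 0, 0, 0, 0, 0, 0, 0, 0, 0]'

```text
clock: 6.58
position: [559.8, -153.6, 102.4]
ee_rot: [0.998, 0.058, 0.002, 0.0]
contact_force: [0.3, -1.4, -7.1]
gripper_width: 11.1
```

```bash
python3 - <<'E'
from h import *
import pickle
d=optics.get_image('wrist');t=optics.get_image('scene');s=sensors.read_state();pickle.dump((d,s,t),open('d3.pkl','wb'))
print(s['position'],Rn.from_quat(s['ee_rot']).as_euler('ZYX'),s['clock'],s['contact_force'],s['wrist_torque'])
p=proj(t,[557,-152,50]).astype(int);print(p)
a=cv2.resize(d['img'][20:170,180:330],(400,400),interpolation=cv2.INTER_CUBIC)
b=cv2.resize(t['img'][p[1]-45:p[1]+45,p[0]-45:p[0]+45],(400,400),interpolation=cv2.INTER_CUBIC)
save({'img':np.hstack([a,b])},'w3')
E
```

```text
[ 559.50742677 -153.78450394  102.58632544] [ 0.11570416 -0.00345179  3.14090232] 6.6833 [-0.11113891  0.16584976 -7.54006573] [ 0.00996854  0.02230834 -0.01944838]
[187 183]
```

View pics/w3.png

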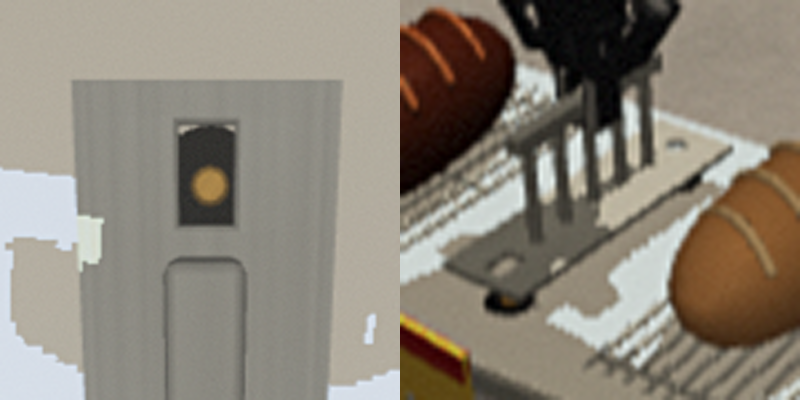

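The slot is right over the far stud: brass at crop (210,185) against slot centre (206,172). I'll compute the offset.

```bash
python3 - <<'E'
from h import *
import pickle
d,s,t=pickle.load(open('d3.pkl','rb'));im=d['img']
R=Rn.from_quat(s['ee_rot']).as_matrix();T=np.array(s['position'])
def tl(u,v,h):  # tool-frame point at tool z=h
    f=192/np.tan(np.radians(d['fov_y'])/2);C=R.T@(-np.array(d['R']).T@d['t']-T)
    r=R.T@np.array(d['R']).T@np.array([(u-d['cx'])/f,(v-d['cy'])/f,1]);return C+r*(h-C[2])/r[2]
cv=lambda u,v:(180+(u+.5)/2.667-.5,20+(v+.5)/2.667-.5)
for n,u,v,h in(('slot top edge',206,120,52),('slot bottom lower edge',206,227,52),('L',176,172,52),('R',237,172,52),('foot end',206,80,52),('footL',73,100,52),('footR',341,100,52),('rail end',205,258,-24)): print(n,tl(*cv(u,v),h).round(1))
hs=cv2.cvtColor(im,cv2.COLOR_RGB2HSV)[70:110,245:275];m=(hs[...,1]>110)&(hs[...,2]>80)
b=np.argwhere(m).mean(0)[::-1]+[245,70];print(b,m.sum())
for h in(70.6,72): print('stud',tl(*b,h).round(2))
E
```

```text
slot top edge [93.5  0.1 52. ]
slot bottom lower edge [70.5  0.1 52. ]
L [82.5 -6.7 52. ]
R [82.5  7.1 52. ]
foot end [1.016e+02 1.000e-01 5.200e+01]
footL [ 97.6 -29.4  52. ]
footR [97.6 30.  52. ]
rail end [ 67.3  -0.3 -24. ]
[258.27631579  89.21710526] 152
stud [80.23  1.02 70.6 ]
stud [80.28  1.03 72.  ]
```

Call:
servo_tool --deltas '[0, 0, 0, -0.0016, 0.0009, 0, 0, 0, 0, 0, 0, 0, 0.004, 0, 0, 0, 0, 0, 0, 0.003, 0, 0, 0, 0, 0, 0, 0.002, 0, 0, 0, 0, 0, 0, 0.002, 0, 0, 0, 0, 0, 0, 0.001, 0, 0, 0, 0, 0, 0, 0, 0, 0, 0, 0, 0, 0, 0, 0]'

```text
clock: 7.35
position: [556.8, -155.0, 88.8]
ee_rot: [0.998, 0.058, -0.0, 0.0]
contact_force: [0.5, -0.8, -8.0]
gripper_width: 10.7
```

Call:
servo_tool --deltas '[0, 0, 0, 0, 0, 0.001, 0, 0, 0, 0, 0, 0, 0.001, 0, 0, 0, 0, 0, 0, 0.0005, 0, 0, 0, 0, 0, 0, 0, 0, 0, 0, 0, 0, 0, 0, 0]'

```text
clock: 7.77
position: [556.8, -155.0, 86.4]
ee_rot: [0.998, 0.058, 0.0, 0.0]
contact_force: [-0.0, 0.0, -8.7]
gripper_width: 10.6
```

No contact with the foot already about 3 mm below the stud tops, so both studs seem to be entering the holes. Continuing gently.

Call:
servo_tool --deltas '[0, 0, 0, 0, 0, 0.001, 0, 0, 0, 0, 0, 0, 0.001, 0, 0, 0, 0, 0, 0, 0.001, 0, 0, 0, 0, 0, 0, 0, 0, 0, 0, 0, 0, 0, 0, 0]'

```text
clock: 8.18
position: [556.8, -155.0, 83.4]
ee_rot: [0.998, 0.058, 0.0, 0.0]
contact_force: [-0.5, -0.9, -8.6]
gripper_width: 10.8
```

Call:
servo_tool --deltas '[0, 0, 0, 0, 0, 0.001, 0, 0, 0, 0, 0, 0, 0.001, 0, 0, 0, 0, 0, 0, 0, 0, 0, 0, 0, 0, 0, 0, 0]'

```text
clock: 8.52
position: [556.8, -155.0, 81.4]
ee_rot: [0.998, 0.058, 0.0, 0.0]
contact_force: [0.3, -0.8, -7.4]
gripper_width: 10.8
```

Call:
servo_tool --deltas '[0, 0, 0, 0, 0, 0.0007, 0, 0, 0, 0, 0, 0, 0.0006, 0, 0, 0, 0, 0, 0, 0, 0, 0, 0, 0, 0, 0, 0, 0]'

```text
clock: 8.85
position: [556.8, -155.0, 80.1]
ee_rot: [0.998, 0.058, 0.0, 0.0]
contact_force: [0.8, 0.6, -7.8]
gripper_width: 10.8
```

Call:
servo_tool --deltas '[0, 0, 0, 0, 0, 0.0005, 0, 0, 0, 0, 0, 0, 0, 0, 0, 0, 0, 0, 0, 0, 0]'

```text
clock: 9.1
position: [556.8, -155.0, 79.7]
ee_rot: [0.998, 0.058, 0.0, 0.0]
contact_force: [0.4, -0.2, -7.3]
gripper_width: 10.8
```

Call:
servo_tool --deltas '[0, 0, 0, 0, 0, 0.0004, 0, 0, 0, 0, 0, 0, 0, 0, 0, 0, 0, 0, 0, 0, 0]'

```text
clock: 9.35
position: [556.9, -155.1, 79.6]
ee_rot: [0.998, 0.058, 0.0, 0.0]
contact_force: [-0.7, -0.8, -4.7]
gripper_width: 10.6
```

Call:
servo_tool --deltas '[0, 0, 0, 0, 0, 0.0004, 0, 0, 0, 0, 0, 0, 0, 0, 0, 0, 0, 0, 0, 0, 0]'

```text
clock: 9.6
position: [556.9, -155.3, 79.5]
ee_rot: [0.998, 0.058, 0.0, 0.0]
contact_force: [-1.1, -0.9, -0.2]
gripper_width: 10.5
```

Weight came off between z 79.6 and 79.5, which is exactly the expected flat height (57.5 + 22). Releasing.

Call:
servo_tool --deltas '[0, 0, 0, 0, 0, 0, 0.02, 0, 0, 0, 0, 0, 0, 0.03, 0, 0, 0, 0, 0, 0, 0.05, 0, 0, 0, 0, 0, 0, 0.05, 0, 0, 0, 0, 0, 0, 0.05, 0, 0, 0, 0, 0, 0, 0.05, 0, 0, 0, 0, 0, 0, 0.05]'

```text
clock: 10.18
position: [556.9, -155.0, 78.9]
ee_rot: [0.998, 0.058, 0.0, 0.0]
contact_force: [0.1, 0.7, -0.2]
gripper_width: 49.8
```

Call:
servo_tool --deltas '[0, 0, 0, 0, 0, -0.005, 0.05, 0, 0, 0, 0, 0, -0.02, 0.05, 0, 0, 0, 0, 0, -0.03, 0.05, 0, 0, 0, 0, 0, -0.03, 0.05, 0, 0, 0, 0, 0, -0.03, 0.05, 0, 0, 0, 0, 0, -0.03, 0.05, 0, 0, 0, -0.03, 0, 0, 0.05, 0, 0, 0, -0.03, 0, 0, 0.05, 0, 0, 0, -0.03, 0, 0, 0.05, 0, 0, 0, 0, 0, 0, 0.05, 0, 0, 0, 0, 0, 0, 0.05]'

```text
clock: 11.1
position: [466.3, -165.5, 224.9]
ee_rot: [0.998, 0.057, 0.001, 0.0]
contact_force: [0.2, -0.9, 0.7]
gripper_width: 49.6
```

```bash
python3 - <<'E'
from h import *
d=optics.get_image('wrist');t=optics.get_image('scene');s=sensors.read_state()
print(s['position'],s['clock'],s['contact_force'],s['gripper_width'])
p=proj(t,[557,-152,50]).astype(int)
a=cv2.resize(d['img'],(533,400));b=cv2.resize(t['img'][p[1]-50:p[1]+50,p[0]-33:p[0]+33],(264,400),interpolation=cv2.INTER_CUBIC)
save({'img':np.hstack([a,b])},'w4')
for P in([637,-144,32],[478,-162,32],[637,-144,22]): print(proj(d,P)*533/512)
E
```

```text
[ 468.04801855 -165.40023918  224.45207396] 11.2 [ 0.26163507 -0.0550945  -0.1361687 ] 49.85584692129016
[264.77175508  -6.70113433]
[264.81956974 163.93843997]
[264.82862061  -3.16873641]
```

View pics/w4.png

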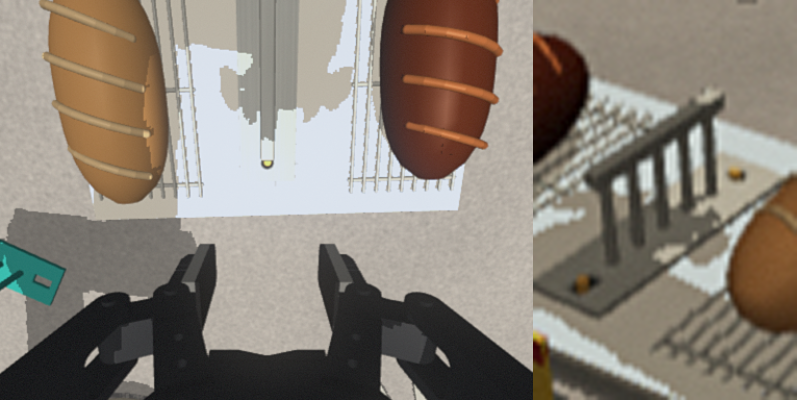

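Brass shows through both holes: the slot at scene crop (585,283) and the round hole at (737,173), also at wrist (267,163). The foot lies flat and the gripper is clear, so I'm handing in.

```bash
python3 -c "
from h import *
print(workorder.job_done())"
```

```text
the job is handed in; nothing more can be done
None
```

The stainless divider is seated on both studs with its foot flat on the glass, and I handed the job in at about 11 s on the robot's clock; no verdict was reported.

- **Placing:** I gripped the grey divider by its rail and lined it up over the studs with the wrist camera. The last few millimetres went down in steps of 1 mm or less, watching the force. No nudging was needed: both holes went over the studs on the first descent.
- **Force on the glass:** Its weight of about 8 N came off the wrist at TCP z 79.5 mm, the height that means the foot is flat. No reading between steps showed it bearing down on the glass or the studs.
- **Last pictures:** Brass shows through both holes and the divider stands upright. The gripper is open, about 145 mm higher and well clear, with no contact force. The loaves look undisturbed, but I did not measure them or the ticket at the end.
- **Disagreement:** The wrist camera read about 2 px off from where the held divider should appear. I treated that as a camera error and measured the studs relative to the foot. A final 1.6 mm and 0.9 mm correction came from seeing the stud through the slot.

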